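# Close the guard and prove the paddle switch of a bench-held cut-off grinder

### The job

The small cut-off grinder has just had its wheel changed and its battery is still out: swing its guard forward over the top of the wheel by the yellow tab until it is fully home against its stop. Then prove the switch: flip the red lock-off lever forward, towards the wheel, squeeze the black paddle fully home against the housing between your fingers, keep it there for about two seconds, and let go so that paddle and lock-off both spring back. Leave the other things on the bench where they lie.

Things in the scene. Friction and masses are not known exactly. Their poses are not given: they have to be found in the camera images.
- grinder: Blue-black cordless cut-off grinder, 275 mm long, level in a fixed grey stand. Origin on the bench under the middle of its base plate (285 x 125 x 12 mm). x: forward along the tool to the wheel; z up; paddle and wheel face -y. Tool axis 95 mm above the bench at y = 0. Motor housing x -90..60, y +-21, 46 mm high; gear head at x = 100 no higher. Strap on the tail: x -128..-108, y +-41, 123 mm high.
- overmould: Black rubber grip, 110 mm long, 36 mm high, on the housing's side opposite the paddle. Origin at its middle, 22.5 mm from the tool axis to +y; its outer face is 24 mm from that axis. The finger opposite the paddle presses here in the squeeze.
- paddle (a joint): Paddle switch, rad: 0 sprung out, 0.11 fully home. Black bar 120 mm long, 22 high, 6 thick, upright hinge at its rear end (grinder x -85, y -24 mm). Home, its outer face is 27 mm off the tool axis: 51 mm over paddle and grip (60 mm at paddle_face when out). About 4 N at paddle_face starts it, 8 N brings it home; springs out when let go. Stops at 0.02 unless the lock-off is held past 0.45 rad.
- paddle_face (a point): Point on the paddle's outer face at mid-height (95 mm above the bench), 80 mm from its hinge, 15 mm behind the lock-off's pin. Nothing but the base plate lies under the housing and paddle here.
- lockoff (a joint): Red lock-off lever, rad: 0 standing straight out of the paddle (locked), grows as it is flipped forward to the wheel, 1.25 at its stop. A light spring (1 to 3 N at the tab) returns it when let go, so it must be kept forward, as by the edge of the finger that squeezes, until the paddle is going in. While the paddle is in, it cannot return.
- lock_tip (a point): Outer tip of the lock-off's red tab at mid-height. The tab is 4 mm thick along the tool, 12 mm high, and stands 13 mm out of the paddle's outer face. It turns on an upright pin in the paddle, 95 mm from the paddle's hinge and 16 mm inward of this tip. The fingertip's side edge, just behind the tab, can push it forward.
- guard (a joint): Wheel guard, rad: 0 rolled right back, 1.40 fully home at its stop, covering the wheel's top. Turns about the spindle, growing as the tab goes forward over the top. Stiff (about 2.5 N at the tab), stays where left. At value g the tab leans g - 1.05 rad forward of straight up.
- guard_tip (a point): Middle of the outer edge of the guard's yellow tab, 62 mm from the spindle axis. The tab is a radial plate at the guard's front edge: 4 mm thick, 24 mm wide along the spindle (this point at its middle), 43 to 62 mm from the spindle axis. The grey rim trailing behind it has 45 mm outer radius, 16 mm width.
- spindle (a point): Centre of the cut-off wheel (76 mm across, 3 mm thick, upright, in line with the tool): grinder frame x 100, y -41 mm, 95 mm above the bench. The spindle axis is level, along the grinder's y. Behind the gear head (y 28 to 47 mm) a steel bracket stands 112 mm high.
- battery: Bystander: battery pack on its foot (54 x 44 x 22 mm, black), grey stem 37 mm across, 64 mm high in all. Origin at the centre of its underside.
- spare_wheel: Bystander: spare wheel lying flat, 76 mm across, 4 mm thick. Origin at the centre of its underside.
- core: Bystander: concrete core standing upright, 38 mm across, 65 mm high. Origin at the centre of its underside.
- key: Bystander: dark steel hex key lying flat, 95 x 34 x 8 mm. Origin near its middle, on the bench.

How it is judged:
By the outcome, as a careful person would: the job done as asked, in the order asked, and still so for the second after the job is handed in, with the robot touching nothing.
It also fails if it takes over 53 s, if anything falls off the work surface, if the arm or the gripper's body presses on something with over 40 N, if the wrist force passes 120 N, or if a joint passes its speed limit or range.

### The arm

A 6-joint arm with a two-finger parallel gripper is mounted at the origin on the work surface. World frame = base frame: x ahead of the robot, y to its left, z up, the work surface at z = 0. Lengths are in mm, angles in rad, forces in N, time in s.
With the tool pointing down it reaches from about 250 to 850 mm from the base axis. Payload 12.5 kg.
Tool frame: the origin (TCP) lies midway between the tips of the shut fingers; the grasp point (between the pads) lies 19 mm behind it (env.grasp_offset is the z of the grasp point in the tool frame, in mm); z points along the fingers, y is the line along which they close (so a half turn about z gives the same grasp; the last joint's range is limited). The gripper opens to 93 mm and grips with 3 to 60 N. Pads are 15 mm wide; open, the fingers measure 128 mm over their backs; the gripper's body (75 mm by 188 mm) begins 65 mm behind the grasp point.
Start: joints at [1.068, 0.351, 1.652, -0, 1.139, -0.085], TCP at [223.131, 502.69, 218.633] pointing down, gripper open.
Joint ranges: [-2.75, 2.75], [-0.79, 2.1], [0.01, 2.65], [-1.57, 4.71], [0.07, 3.14], [-2.87, 2.87]. Speed limits (rad/s): [2.22, 2.22, 2.79, 3.14, 3.14, 3.14].

### API

Orientations are given as [roll, pitch, yaw] about the fixed x, y, z axes, in that order (R = Rz(yaw) Ry(pitch) Rx(roll)).
In Python, from cell import env, camera, finder gives the robot as it stands.
- The arm moves only by the tool drive_tool, never from a script. Its argument "motion" is one flat list of numbers, 5 for each row, row after row: the opening, from 0 (shut) to 1 (fully open), then the shift along the tool's x, y, z in units of 0.02 m (1.0 is 0.02 m), then the turn about the tool's z in units of 0.1 rad (1.0 is 0.1 rad). A call has 1 to 8 rows; each row shifts and turns the commanded pose from where the row before left it, along the tool's axes as they then stand; what a row does not reach is not made up. A row lasts 1/12 s, in which the tool goes at most 41.7 mm and 7.16 degrees, less where a joint would pass 70% of its speed; a pose out of reach is approached as far as the arm can. A call with a number of a shift or a turn outside -1 to 1 is refused whole. A call with a gripper value outside its range is refused whole. The fingers move at their own pace and stop on an object; "newtons" is the grip in N (left out, the last holds). Time passes only in rows, so rows that do not move let the fingers close. It gives the time, the measured TCP pose, the force, the opening and the grip force at its end, in the units of the state.
- env.get_state(): the state, without advancing time (a new reading comes with each control period).
- camera(name): name is "side" or "top" or "wrist"; returns a dict with "img" (480x640x3 uint8, red, green, blue), "fovy" (degrees; the focal length in pixels is half the picture's height over the tangent of half this angle, whatever the lens; pixels are square), "cx", "cy" (the principal point, pixels), "origin" and "rotation" of the camera in the world; the wrist camera has in their place "tool_from_camera" (4x4, takes a point from camera to tool coordinates, whose origin is the TCP and whose axes are the flange's). Camera axes: x right, y down, z forward; pixel columns grow to the right and rows downward; lengths in mm; the calibration is good to about 2 mm. The wrist camera is an equidistant fisheye: a pixel r from the principal point sees the ray r / f radians off the axis. A picture is of the moment at which its call begins: read the wrist's pose just before it. There is no depth.
- env.job_done(): hands the job in; it is judged then, once.
Trained networks look in a picture, given as the dict that the camera call returned (one of the last four; its "shot" number tells which), for a name from the list of things; names that differ only in an ending like _2 or _b are one class to them, and where a whole thing is asked for, a point or a joint stands for the part that bears it (a point fixed in the world has none). Each returns a list of dicts, best first, with "confidence" (0 to 1); they miss things now and then, are a little off and sometimes report something else, mostly with a low value. They report only what shows in the picture. A call takes as long as a camera call.
- finder.boxes_of(picture, target): "point" ([x, y, z] in mm, in world coordinates, good to about 4 mm: the middle of the surface that is visible of it).
- finder.outline_of(picture, target): "pixels" (480x640 bool, what is visible of it).
The state is a dict: "t": time; "joint_positions": joint angles; "qvel": joint speeds; "joint_torque": joint torques, N m; "eef_pos": TCP position; "tool_rot": TCP orientation; "wrist_force": force on the tool from outside, world axes, zero at the start; "wrist_torque": the same for the moment, N m; "opening": opening from 0.0 (shut) to 1.0 (fully open); "finger_force": force on a finger pad.
Only numpy, scipy, OpenCV 4.12 (cv2) and the standard library are available. Lean on these libraries where they do the work, as an engineer would, in place of code of your own. Each camera call takes 0.05 s, during which the arm holds its last target. There are 200 camera calls.

## Working session

There is one attempt and no reset: what is moved stays moved. The work goes in short steps, Python scripts to look and compute and a tool call to move; the robot and the scene stay as the last step left them, time stands still between calls to the robot, and variables do not carry over. Pictures are saved under pics/ and viewed, at most 10 in all, crops included, and the job is handed in when it is done.

Besides the shell and the picture viewer there is one more tool, called after "Request:" by a JSON object that holds its "name" and its "arguments", one argument or row to a line. drive_tool: Moves the arm, as the interface text tells. Shifts and turns lie within -1 to 1; 1 stands for 0.02 m of shift or 0.1 rad of turn. Its arguments: {"type":"object","properties":{"motion":{"type":"array","items":{"type":"number","minimum":-1,"maximum":1}},"newtons":{"type":"number"}},"required":["motion"]}

```bash
mkdir -p pics; ls
cat > h.py <<'E'
import numpy as np, cv2
from cell import env, camera, finder
def save(c,n): cv2.imwrite(f'pics/{n}.png', cv2.cvtColor(c['img'],cv2.COLOR_RGB2BGR))
def st():
    s=env.get_state(); print({k:np.round(s[k],3).tolist() for k in ('t','eef_pos','tool_rot','wrist_force','opening','finger_force')}); return s
E
python3 - <<'E'
from h import *
st()
for v in ('top','side'):
    c=camera(v); save(c,v+'1'); print(v,np.round(c['origin']),c['fovy'],np.round(c['rotation'],2).tolist())
    for n in ('grinder','overmould','paddle','paddle_face','lockoff','lock_tip','guard','guard_tip','spindle','battery','spare_wheel','core','key'):
        r=finder.boxes_of(c,n)
        print(n,[(np.round(q['point']).tolist(),round(q['confidence'],2)) for q in r[:2]])
E
```

```text
pics
{'t': 0.0, 'eef_pos': [222.963, 502.401, 218.1], 'tool_rot': [-3.14, -0.0, 2.724], 'wrist_force': [-0.376, 0.072, 0.354], 'opening': 0.999, 'finger_force': 0.0}
top [498. -16. 838.] 54.2497854135598 [-3.03, 0.04, -1.55]
grinder [([531.0, 45.0, 104.0], 0.8)]
overmould [([515.0, 30.0, 114.0], 0.48)]
paddle [([567.0, 42.0, 103.0], 0.6)]
paddle_face [([568.0, 48.0, 105.0], 0.61)]
lockoff []
lock_tip []
guard [([542.0, 132.0, 115.0], 0.86)]
guard_tip [([538.0, 133.0, 114.0], 0.73)]
spindle [([532.0, 43.0, 106.0], 0.65)]
battery [([670.0, 28.0, 44.0], 0.7)]
spare_wheel [([642.0, 157.0, 5.0], 0.67), ([667.0, 25.0, 41.0], 0.3)]
core [([396.0, 74.0, 64.0], 0.76), ([644.0, 152.0, 4.0], 0.72)]
key [([568.0, 50.0, 104.0], 0.74), ([445.0, -77.0, 9.0], 0.62)]
side [ 327. -451.  718.] 45.65065615704351 [-2.44, -0.01, -0.5]
grinder [([527.0, 29.0, 66.0], 0.98)]
overmould [([514.0, 24.0, 96.0], 0.78)]
paddle [([569.0, 60.0, 104.0], 0.8)]
paddle_face [([564.0, 64.0, 106.0], 0.59)]
lockoff []
lock_tip []
guard [([538.0, 129.0, 110.0], 0.62)]
guard_tip [([534.0, 128.0, 111.0], 0.82)]
spindle [([524.0, 25.0, 64.0], 0.7), ([439.0, -83.0, 7.0], 0.31)]
battery [([671.0, 19.0, 33.0], 0.95), ([536.0, 127.0, 110.0], 0.49)]
spare_wheel [([645.0, 149.0, 6.0], 0.71)]
core [([392.0, 63.0, 52.0], 0.75)]
key [([436.0, -79.0, 9.0], 0.56)]
```

View pics/top1.png

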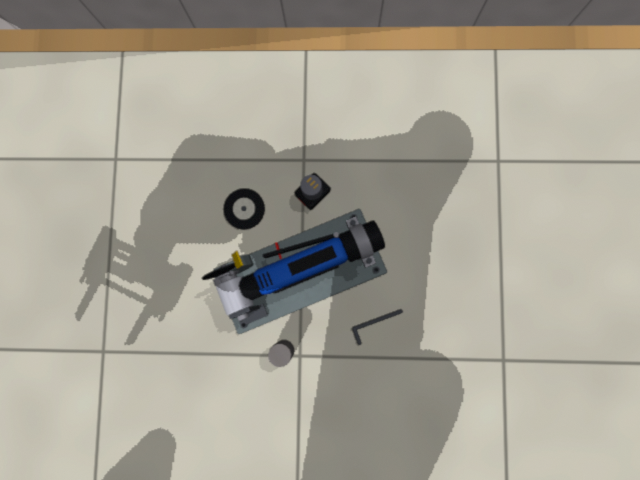

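View pics/side1.png

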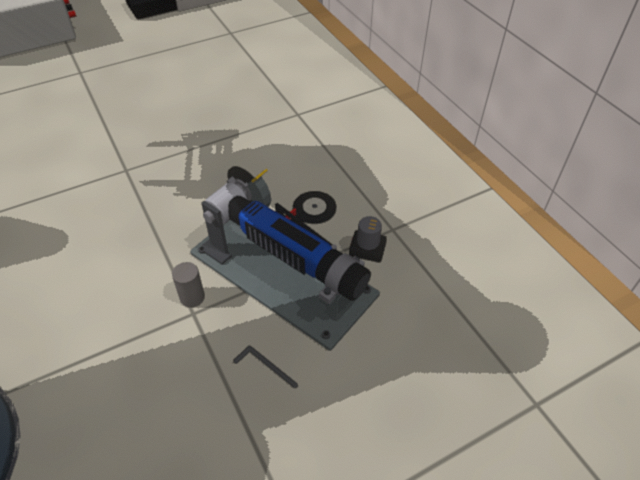

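```bash
cat >> h.py <<'E'
from scipy.spatial.transform import Rotation as Ro
from scipy.optimize import least_squares
def cam(c,s=None):
    f=c['img'].shape[0]/2/np.tan(np.radians(c['fovy'])/2)
    if 'origin' in c:
        r=np.array(c['rotation']); R=r if r.ndim==2 else Ro.from_euler('xyz',r).as_matrix(); return f,np.array(c['origin']),R,False
    Rt=Ro.from_euler('xyz',s['tool_rot']).as_matrix(); T=np.array(c['tool_from_camera'])
    return f,np.array(s['eef_pos'])+Rt@T[:3,3],Rt@T[:3,:3],True
def proj(c,P,s=None):
    f,o,R,fe=cam(c,s); p=(np.atleast_2d(P)-o)@R
    if fe:
        rr=np.hypot(p[:,0],p[:,1]); k=f*np.arctan2(rr,p[:,2])/rr
    else: k=f/p[:,2]
    return np.c_[c['cx']+k*p[:,0],c['cy']+k*p[:,1]]
def unproj(c,uv,z,s=None):
    f,o,R,fe=cam(c,s); d=(np.atleast_2d(uv)-[c['cx'],c['cy']])/f
    if fe:
        a=np.hypot(d[:,0],d[:,1]); v=np.c_[d*(np.sin(a)/a)[:,None],np.cos(a)]
    else: v=np.c_[d,np.ones(len(d))]
    v=v@R.T; return o+v*((z-o[2])/v[:,2])[:,None]
def G(p,P):
    P=np.atleast_2d(P).astype(float); c,s=np.cos(p[2]),np.sin(p[2])
    return np.c_[p[0]+c*P[:,0]-s*P[:,1],p[1]+s*P[:,0]+c*P[:,1],P[:,2]]
def inv(p,W):
    W=np.atleast_2d(W); c,s=np.cos(p[2]),np.sin(p[2]); d=W[:,:2]-p[:2]
    return np.c_[c*d[:,0]+s*d[:,1],-s*d[:,0]+c*d[:,1],W[:,2]]
def mask(c,kind):
    h=cv2.cvtColor(c['img'],cv2.COLOR_RGB2HSV); 
    m=cv2.inRange(h,(22,150,90),(35,255,255)) if kind=='y' else cv2.inRange(h,(0,170,80),(6,255,255))|cv2.inRange(h,(174,170,80),(180,255,255))
    return m
LT=[7.7,-50.3,95]
def tab(g,r=62,y=-41): return [100+r*np.sin(g-1.05),y,95+r*np.cos(g-1.05)]
E
python3 - <<'E'
from h import *
c=camera('top'); d=camera('side')
for n,q in (('top',c),('side',d)):
  for k in 'yr':
    nb,_,sts,ce=cv2.connectedComponentsWithStats(mask(q,k)); print(n,k,[(sts[i].tolist(),ce[i].round(1).tolist()) for i in range(1,nb) if sts[i,4]>4])
A=np.array([[142.5,-62.5,12],[-142.5,-62.5,12],[-142.5,62.5,12],[142.5,62.5,12]])
top=np.array([[360,210],[386,271],[238,333]]); side=np.array([[379,292],[330,348],[192,248]])
f1=lambda p:np.r_[(proj(c,G(p,A[1:]))-top).ravel(),(proj(d,G(p,A[1:]))-side).ravel()]
r=least_squares(f1,[531,45,1.9]);p=r.x;print(p.round(3),r.fun.round(1))
for q in (c,d): print(proj(q,G(p,LT)),proj(q,G(p,[tab(0),tab(.3),tab(.6)])))
W=np.array([[538,133,114],[670,23,40],[643,153,5],[394,68,60],[440,-79,9]]);print(inv(p,W).round())
E
```

```text
top y [([232, 252, 11, 16, 101], [237.0, 259.6])]
top r [([276, 243, 3, 7, 14], [277.0, 246.2]), ([279, 254, 2, 4, 6], [279.5, 255.5])]
side y [([252, 169, 15, 13, 38], [259.1, 175.1])]
side r [([64, 0, 4, 3, 9], [65.7, 0.8]), ([69, 11, 6, 6, 27], [71.6, 13.3]), ([291, 209, 5, 6, 19], [293.3, 211.1])]
[533.647  48.992   1.965] [ 0.8 -2.2  1.8  2.1 -1.6  0.4  2.2 -1.1 -0.4 -0.4 -1.8 -0.1]
[[279.3188198  240.25882001]] [[255.7132333  252.97925209]
 [246.93928261 255.03602578]
 [235.99243366 258.31723458]]
[[298.93986145 211.65107838]] [[274.37326531 188.69980391]
 [267.92634706 178.04301068]
 [259.68120312 168.16283093]]
[[  76.  -36.  114.]
 [ -76. -116.   40.]
 [  54. -141.    5.]
 [  71.  122.   60.]
 [ -82.  136.    9.]]
```

Request:
{"name": "drive_tool", "arguments": {
  "motion": [1,0,0,0,0.95,1,0,0,0,0.95,1,0,0,0,0.95,1,0,0,0,0.95,1,0,0,0,0.95,1,0,0,0,0.95,1,0,0,0,0.95,1,0,0,0,0.95]
}}

```text
t: 2.17
eef_pos: [223.1, 502.7, 218.7]
tool_rot: [-3.142, -0.0, 1.959]
wrist_force: [0.5, 0.8, -0.2]
opening: 1.003
finger_force: 0.0
```

Request:
{"name": "drive_tool", "arguments": {
  "motion": [0,-1,0.3,0,0,0,-1,0.3,0,0,0,-1,0.3,0,0,0,-1,0.3,0,0,0,-1,0.3,0,0,0,-1,0.3,0,0,0,-1,0.3,0,0,0,-1,0.3,0,0],
  "newtons": 20
}}

```text
t: 2.83
eef_pos: [329.3, 372.5, 218.7]
tool_rot: [3.141, -0.0, 1.964]
wrist_force: [0.1, -0.0, -1.0]
opening: 0.475
finger_force: 0.0
```

Request:
{"name": "drive_tool", "arguments": {
  "motion": [0,-1,0.3,0,0,0,-1,0.3,0,0,0,-1,0.3,0,0,0,-1,0.3,0,0,0,-1,0.3,0,0,0,-1,0.3,0,0,0,-1,0.3,0,0,0,-1,0.3,0,0]
}}

```text
t: 3.5
eef_pos: [435.0, 243.0, 218.7]
tool_rot: [3.141, 0.0, 1.964]
wrist_force: [0.5, -0.2, 0.3]
opening: 0.003
finger_force: 0.0
```

Request:
{"name": "drive_tool", "arguments": {
  "motion": [0,-1,0.3,0,0,0,-1,0.3,0,0,0,-1,0.3,0,0,0,-1,0.3,0,0,0,-1,0.3,0,0,0,-1,0.3,0,0,0,-1,0.3,0,0,0,-0.5,0.3,0,0]
}}

```text
t: 4.17
eef_pos: [537.1, 122.1, 218.6]
tool_rot: [3.142, 0.0, 1.963]
wrist_force: [-1.0, -0.3, 0.7]
opening: 0.004
finger_force: 0.0
```

Run:
```python
from h import *
s=st(); c=camera('wrist'); save(c,'w1')
for k in 'yr':
    nb,_,sts,ce=cv2.connectedComponentsWithStats(mask(c,k)); print(k,[(sts[i].tolist(),ce[i].round(1).tolist()) for i in range(1,nb) if sts[i,4]>8])
p=[534,49,1.965]
print(proj(c,G(p,[LT,tab(0.4),[-118,-41,123],[-118,41,123],[-142.5,-62.5,12]]),s).round())
print(inv(p,s['eef_pos']))
```

```text
{'t': 4.167, 'eef_pos': [537.082, 122.07, 218.63], 'tool_rot': [3.142, 0.0, 1.963], 'wrist_force': [-0.978, -0.299, 0.687], 'opening': 0.004, 'finger_force': 0.0}
y [([320, 220, 36, 25, 800], [337.0, 232.1]), ([328, 344, 3, 6, 10], [329.0, 346.9]), ([328, 351, 4, 48, 155], [329.4, 373.8]), ([186, 408, 280, 34, 5019], [344.2, 426.7])]
r [([390, 304, 12, 7, 43], [395.3, 307.0])]
[[345. 294.]
 [336. 252.]
 [333. 423.]
 [248. 421.]
 [348. 375.]]
[[ 66.28169585 -30.91019468 218.6304737 ]]
```

View pics/w1.png

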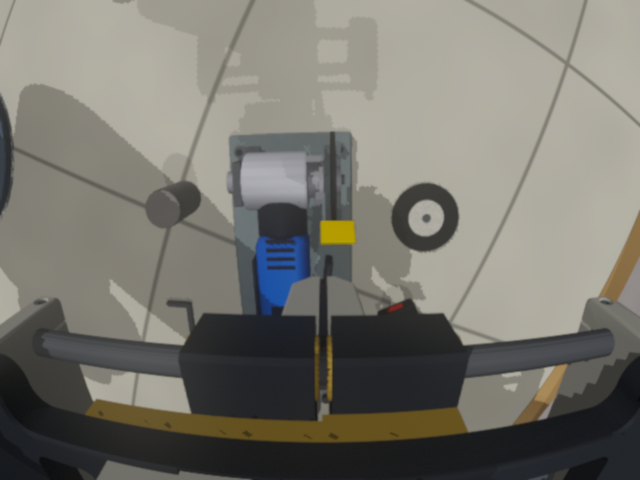

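Run:
```python
from h import *
s=env.get_state(); c=camera('wrist'); t=camera('top'); d=camera('side')
def fun(q):
    p,g=q[:3],q[3]
    L=[[8.4,-44,100]]
    return np.r_[(proj(c,G(p,[[142.5,-62.5,12],[142.5,62.5,12],[138,-41,95],tab(g,52)]),s)-[[351.5,132.5],[230,134],[333,131.5],[338,232]]).ravel(),
     (proj(t,G(p,[tab(g,53)]+L))-[[237.3,259.9],[277.3,246.5]]).ravel(),
     (proj(d,G(p,[tab(g,53)]+L))-[[259.5,175.5],[293.6,211.5]]).ravel(),
     .5*(proj(t,G(p,[[-142.5,-62.5,12],[-142.5,62.5,12],[142.5,62.5,12]]))-[[360,210],[386,271],[238,333]]).ravel(),
     .5*(proj(d,G(p,[[-142.5,-62.5,12],[-142.5,62.5,12],[142.5,62.5,12]]))-[[379,292],[330,348],[192,248]]).ravel()]
r=least_squares(fun,[534,49,1.965,.4],loss='soft_l1');print(r.x.round(3));print(r.fun.round(1).reshape(-1,2).tolist())
print('tcp in grinder',inv(r.x,s['eef_pos']))
```

```text
[5.33069e+02 5.07260e+01 1.96600e+00 4.87000e-01]
[[0.8, -3.1], [-2.2, -2.0], [-0.2, 3.0], [-3.6, 0.2], [-0.1, -0.9], [1.5, -2.4], [0.5, -2.0], [1.2, -0.6], [-0.1, -1.0], [0.4, 1.2], [-1.3, 0.4], [0.6, -1.0], [-0.6, -0.6], [-1.3, -0.3]]
tcp in grinder [[ 63.63450378 -32.05947731 218.61128932]]
```

Request:
{"name": "drive_tool", "arguments": {
  "motion": [0,-0.7,0.65,0,0,0,0,0,1,0,0,0,0,1,0,0,0,0,1,0,0,0,0,1,0,0,0,0,0,0]
}}

```text
t: 4.87
eef_pos: [551.0, 116.5, 135.4]
tool_rot: [-3.136, -0.002, 1.965]
wrist_force: [0.1, 0.4, -0.3]
opening: 0.003
finger_force: 0.0
```

Request:
{"name": "drive_tool", "arguments": {
  "motion": [0,0.4,0,0,0,0,0.4,0,-0.1,0,0,0.4,0,-0.1,0,0,0.4,0,-0.1,0,0,0.4,0,-0.1,0]
}}

```text
t: 5.28
eef_pos: [538.2, 153.7, 148.0]
tool_rot: [3.14, 0.001, 1.964]
wrist_force: [0.8, -2.4, -0.8]
opening: 0.006
finger_force: 1.6
```

Request:
{"name": "drive_tool", "arguments": {
  "motion": [0,0.3,0,0,0,0,0.3,0,0,0,0,0.2,0,0,0,0,0,0,0,0]
}}

```text
t: 5.62
eef_pos: [531.7, 168.3, 146.5]
tool_rot: [-3.141, -0.0, 1.964]
wrist_force: [-0.4, -0.7, 0.5]
opening: 0.008
finger_force: 0.1
```

Request:
{"name": "drive_tool", "arguments": {
  "motion": [0,0.1,0,0,0,0,0,0,0,0]
}}

```text
t: 5.78
eef_pos: [531.2, 169.4, 146.4]
tool_rot: [-3.141, -0.0, 1.964]
wrist_force: [0.0, -0.8, -0.2]
opening: 0.002
finger_force: 0.5
```

Request:
{"name": "drive_tool", "arguments": {
  "motion": [0,0.1,0,0,0,0,0.1,0,0,0]
}}

```text
t: 5.95
eef_pos: [530.2, 171.9, 146.5]
tool_rot: [-3.141, 0.002, 1.964]
wrist_force: [6.5, -19.0, -3.1]
opening: 0.007
finger_force: 8.7
```

Request:
{"name": "drive_tool", "arguments": {
  "motion": [0,0.1,0,0,0,0,0.05,0,0,0]
}}

```text
t: 6.12
eef_pos: [530.0, 172.3, 146.4]
tool_rot: [-3.141, 0.007, 1.965]
wrist_force: [11.6, -29.9, -4.9]
opening: 0.009
finger_force: 14.2
```

Request:
{"name": "drive_tool", "arguments": {
  "motion": [0,-0.4,0,0,0,0,-0.3,0,-0.7,0,0,-0.5,0,-1,0,0,-1,0,-1,0,0.85,-1,-0.5,-0.5,0,0.85,-1,-0.5,0,0,0.85,-1,-0.5,0,0,0.85,-1,-0.5,0,0]
}}

```text
t: 6.78
eef_pos: [538.9, 45.2, 210.8]
tool_rot: [3.141, -0.001, 1.964]
wrist_force: [0.8, 0.2, -0.1]
opening: 0.243
finger_force: 0.0
```

Request:
{"name": "drive_tool", "arguments": {
  "motion": [0.85,-1,0,0,0,0.85,-1,0,0,0,0.85,-0.5,0,0,0,0.85,0,0,0,0]
}}

```text
t: 7.12
eef_pos: [558.7, -1.5, 210.5]
tool_rot: [3.142, -0.0, 1.962]
wrist_force: [-0.4, 0.5, 0.7]
opening: 0.531
finger_force: 0.0
```

Run:
```python
from h import *
s=st(); c=camera('wrist'); save(c,'w2')
np.savez('w2',img=c['img'],fovy=c['fovy'],cx=c['cx'],cy=c['cy'],T=c['tool_from_camera'],e=s['eef_pos'],r=s['tool_rot'])
for k in 'yr':
    nb,_,sts,ce=cv2.connectedComponentsWithStats(mask(c,k)); print(k,[(sts[i].tolist(),ce[i].round(1).tolist()) for i in range(1,nb) if sts[i,4]>8])
p=[533.07,50.73,1.966]
print(inv(p,s['eef_pos']))
print(proj(c,G(p,[LT,[8.4,-44,100],[-5.8,-35.8,95],tab(1.4),[138,-41,95],[142.5,-62.5,12],[142.5,62.5,12]]),s).round(1))
```

```text
{'t': 7.117, 'eef_pos': [558.708, -1.47, 210.47], 'tool_rot': [3.142, -0.0, 1.962], 'wrist_force': [-0.387, 0.543, 0.716], 'opening': 0.531, 'finger_force': 0.0}
y [([442, 369, 6, 16, 30], [444.4, 375.7]), ([533, 394, 31, 24, 391], [547.4, 404.6])]
r [([356, 137, 4, 4, 13], [357.6, 138.4]), ([369, 139, 14, 4, 43], [375.3, 140.7])]
[[-58.04717481  -3.56494487 210.46997067]]
[[383.1 146.7]
 [375.8 145.9]
 [363.9 164.1]
 [381.5 -27.1]
 [369.7 -16.6]
 [381.4  11.3]
 [253.9  12.4]]
```

View pics/w2.png

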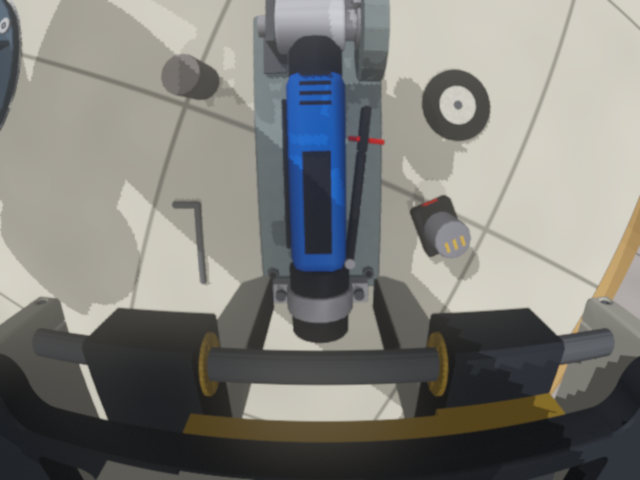

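Run:
```python
from h import *
z=np.load('w2.npz'); c=dict(img=z['img'],fovy=float(z['fovy']),cx=float(z['cx']),cy=float(z['cy']),tool_from_camera=z['T']); s=dict(eef_pos=z['e'],tool_rot=z['r'])
p=[533.07,50.73,1.966]
f=lambda uv,h: inv(p,unproj(c,uv,h,s)).round(1).tolist()
print('red tip/centroid',f([[383.3,141],[375.3,140.7]],101))
print('paddle front outer, hinge',f([[371,110],[353,262]],106))
print('strap/tail l r at z95', f([[288,330],[353,330]],100))
print('grip outer, housing left/right top',f([[282,150],[283,200]],110),f([[290,200],[345,200]],112))
for r,n in (('red','lockoff'),('','paddle'),('','overmould'),('','housing')):pass
print(f([[255,150],[381,150]],12),f([[265,275],[383,275]],12))
```

```text
red tip/centroid [[12.2, -49.4, 101.0], [12.3, -43.4, 101.0]]
paddle front outer, hinge [[34.8, -39.4, 106.0], [-80.2, -27.8, 106.0]]
strap/tail l r at z95 [[-144.5, 25.6, 100.0], [-144.6, -30.0, 100.0]]
grip outer, housing left/right top [[5.9, 24.3, 110.0], [-30.6, 24.4, 110.0]] [[-30.3, 19.1, 112.0], [-30.5, -20.6, 112.0]]
[[1.9, 61.9, 12.0], [1.2, -61.6, 12.0]] [[-129.2, 57.3, 12.0], [-129.7, -68.2, 12.0]]
```

Request:
{"name": "drive_tool", "arguments": {
  "motion": [0.85,0.9,-0.12,0,0,0.85,0.9,0,0,0,0.85,0.92,0,0,0,0.85,0,0,0.5,0,0.85,0,0,0.6,0,0.85,0,0,0.6,0,0.85,0,0,0.4,0,0.85,0,0,0,0]
}}

```text
t: 7.83
eef_pos: [534.3, 49.3, 166.7]
tool_rot: [-3.139, -0.001, 1.964]
wrist_force: [-0.0, 0.1, 0.2]
opening: 0.852
finger_force: 0.0
```

Run:
```python
from h import *
s=st(); c=camera('wrist'); save(c,'w3')
p=[533.07,50.73,1.966]
print(inv(p,s['eef_pos']))
for k in 'r':
    nb,_,sts,ce=cv2.connectedComponentsWithStats(mask(c,k)); print(k,[(sts[i].tolist(),ce[i].round(1).tolist(), inv(p,unproj(c,ce[i],101,s)).round(1).tolist()) for i in range(1,nb) if sts[i,4]>8])
```

```text
{'t': 7.833, 'eef_pos': [534.259, 49.288, 166.692], 'tool_rot': [-3.139, -0.001, 1.964], 'wrist_force': [-0.032, 0.1, 0.17], 'opening': 0.852, 'finger_force': 0.0}
[[ -1.78880523  -0.54158073 166.69176253]]
r [([358, 223, 12, 6, 47], [364.1, 225.5], [[15.4, -28.0, 101.0]]), ([380, 226, 17, 7, 93], [388.3, 229.1], [[13.0, -43.9, 101.0]]), ([435, 266, 14, 8, 45], [441.3, 269.0], [[-15.4, -83.0, 101.0]])]
```

View pics/w3.png

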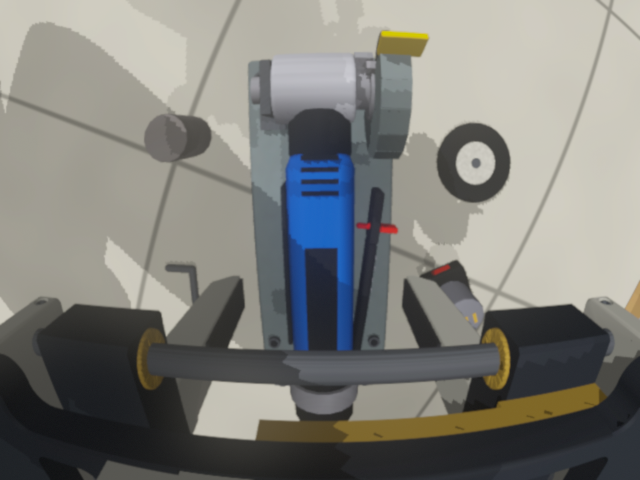

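Request:
{"name": "drive_tool", "arguments": {
  "motion": [0.85,-0.1,0.04,0.8,0,0.85,0,0,1,0,0.85,0,0,1,0,0.85,0,0,1,0,0.85,0,0,0.6,0,0.85,0,0,0,0]
}}

```text
t: 8.38
eef_pos: [535.8, 47.5, 78.9]
tool_rot: [-3.139, -0.001, 1.964]
wrist_force: [0.1, -0.4, -0.5]
opening: 0.849
finger_force: 0.0
```

Run:
```python
from h import *
s=st(); c=camera('wrist'); save(c,'w4')
p=[533.07,50.73,1.966]
print(inv(p,s['eef_pos']))
for k in 'r':
    nb,_,sts,ce=cv2.connectedComponentsWithStats(mask(c,k)); print(k,[(sts[i].tolist(),ce[i].round(1).tolist(), inv(p,unproj(c,ce[i],101,s)).round(1).tolist()) for i in range(1,nb) if sts[i,4]>8])
```

```text
{'t': 8.383, 'eef_pos': [535.821, 47.457, 78.914], 'tool_rot': [-3.139, -0.001, 1.964], 'wrist_force': [0.07, -0.446, -0.462], 'opening': 0.849, 'finger_force': 0.0}
[[-4.07995943 -1.27882627 78.91402527]]
r [([373, 265, 21, 11, 148], [383.7, 270.5], [[16.2, -27.8, 101.0]]), ([409, 268, 24, 14, 235], [421.2, 275.9], [[13.5, -44.3, 101.0]]), ([464, 302, 21, 14, 138], [473.6, 308.1], [[-3.2, -71.4, 101.0]])]
```

View pics/w4.png

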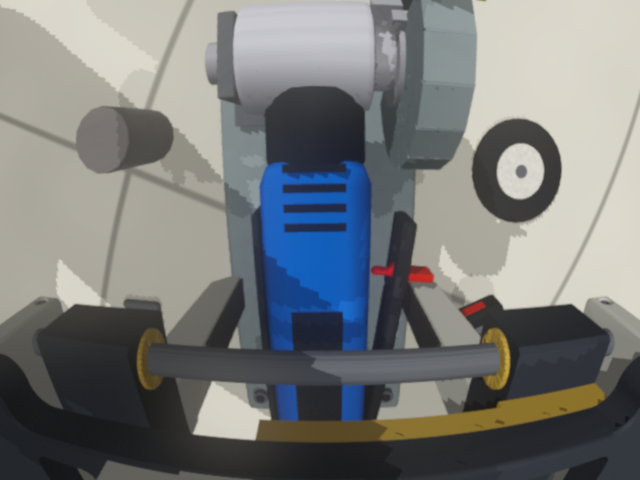

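Request:
{"name": "drive_tool", "arguments": {
  "motion": [0.85,0.2,0,0,0,0.85,0.2,0,0,0,0.85,0.2,0,0,0,0.85,0.05,0,0,0,0.85,0,0,0,0]
}}

```text
t: 8.85
eef_pos: [532.2, 59.8, 81.4]
tool_rot: [3.14, 0.001, 1.964]
wrist_force: [2.8, -1.6, 1.7]
opening: 0.85
finger_force: 1.1
```

Run:
```python
from h import *
s=st(); c=camera('wrist'); save(c,'w5')
cv2.imwrite('pics/w5c.png',cv2.cvtColor(cv2.resize(c['img'][200:400,300:500],None,fx=3,fy=3,interpolation=cv2.INTER_NEAREST),cv2.COLOR_RGB2BGR))
p=[533.07,50.73,1.966]
print(inv(p,s['eef_pos']))
for k in 'r':
    nb,_,sts,ce=cv2.connectedComponentsWithStats(mask(c,k)); print(k,[(sts[i].tolist(),ce[i].round(1).tolist(), inv(p,unproj(c,ce[i],101,s)).round(1).tolist()) for i in range(1,nb) if sts[i,4]>8])
```

```text
{'t': 8.85, 'eef_pos': [532.226, 59.837, 81.383], 'tool_rot': [3.14, 0.001, 1.964], 'wrist_force': [2.827, -1.604, 1.735], 'opening': 0.85, 'finger_force': 1.079}
[[ 8.7304314  -2.7269849  81.38258925]]
r [([403, 277, 21, 21, 181], [413.5, 287.0], [[20.1, -43.4, 101.0]]), ([370, 289, 18, 20, 147], [379.6, 300.9], [[13.7, -28.6, 101.0]]), ([468, 315, 10, 8, 56], [472.8, 318.6], [[2.6, -74.6, 101.0]])]
```

View pics/w5c.png

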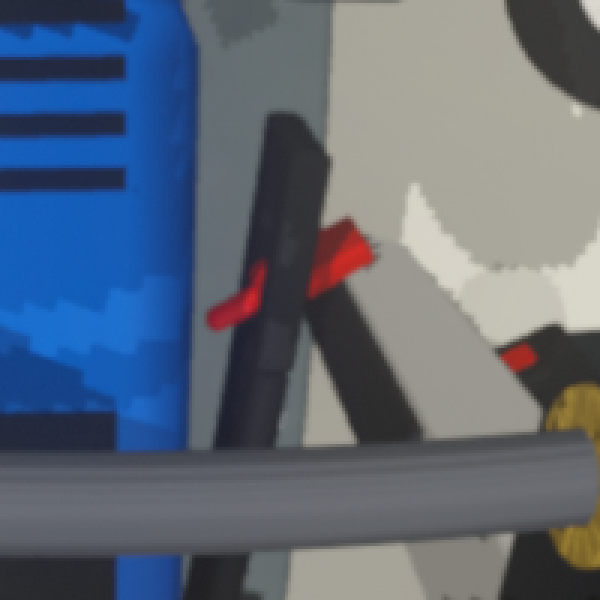

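Request:
{"name": "drive_tool", "arguments": {
  "motion": [0.4,0,0,0,0,0.4,0,0,0,0,0.4,0,0,0,0,0.4,0,0,0,0,0.4,0,0,0,0,0.4,0,0,0,0,0.4,0,0,0,0,0.4,0,0,0,0],
  "newtons": 25
}}

```text
t: 9.57
eef_pos: [530.1, 58.7, 80.6]
tool_rot: [-3.137, -0.0, 1.964]
wrist_force: [-6.3, -7.5, 10.6]
opening: 0.544
finger_force: 24.9
```

Run:
```python
from h import *
s=st(); c=camera('wrist')
cv2.imwrite('pics/w6c.png',cv2.cvtColor(cv2.resize(c['img'][180:380,260:460],None,fx=3,fy=3,interpolation=cv2.INTER_NEAREST),cv2.COLOR_RGB2BGR))
p=[533.07,50.73,1.966]
print(inv(p,s['eef_pos']), s['opening']*93)
```

```text
{'t': 9.567, 'eef_pos': [530.063, 58.662, 80.619], 'tool_rot': [-3.137, -0.0, 1.964], 'wrist_force': [-6.263, -7.516, 10.61], 'opening': 0.544, 'finger_force': 24.861}
[[ 8.47829973 -0.27827382 80.61858467]] 50.56664155575742
```

View pics/w6c.png

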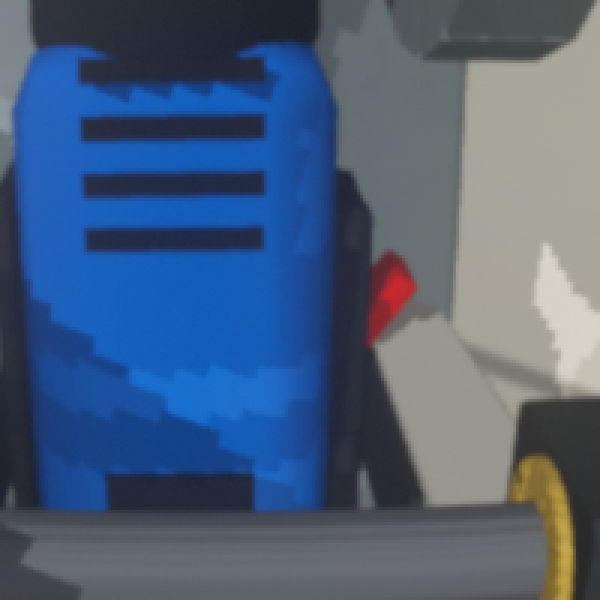

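Request:
{"name": "drive_tool", "arguments": {
  "motion": [0.4,0,0,0,0,0.4,0,0,0,0,0.4,0,0,0,0,0.4,0,0,0,0,0.4,0,0,0,0,0.4,0,0,0,0,0.4,0,0,0,0]
}}

```text
t: 10.2
eef_pos: [530.1, 58.7, 80.6]
tool_rot: [-3.137, -0.0, 1.965]
wrist_force: [-5.9, -6.8, 10.3]
opening: 0.538
finger_force: 24.9
```

Request:
{"name": "drive_tool", "arguments": {
  "motion": [0.4,0,0,0,0,0.4,0,0,0,0,0.4,0,0,0,0,0.4,0,0,0,0,0.4,0,0,0,0,0.4,0,0,0,0,0.4,0,0,0,0]
}}

```text
t: 10.78
eef_pos: [530.1, 58.7, 80.6]
tool_rot: [-3.137, -0.0, 1.965]
wrist_force: [-5.8, -7.5, 10.2]
opening: 0.544
finger_force: 24.9
```

Request:
{"name": "drive_tool", "arguments": {
  "motion": [0.4,0,0,0,0,0.4,0,0,0,0,0.4,0,0,0,0,0.4,0,0,0,0,0.4,0,0,0,0,0.4,0,0,0,0]
}}

```text
t: 11.28
eef_pos: [530.1, 58.7, 80.6]
tool_rot: [-3.137, -0.0, 1.965]
wrist_force: [-7.0, -6.6, 10.4]
opening: 0.539
finger_force: 24.9
```

Request:
{"name": "drive_tool", "arguments": {
  "motion": [0.9,0,0,0,0,0.9,0,0,0,0,0.9,0,0,0,0,0.9,0,0,0,0,0.9,0,0,0,0,0.9,-0.4,0,0,0,0.9,-0.4,0,0,0,0.9,0,0,0,0]
}}

```text
t: 11.95
eef_pos: [538.2, 43.5, 80.5]
tool_rot: [-3.141, -0.0, 1.963]
wrist_force: [-0.4, -0.3, 1.3]
opening: 0.9
finger_force: 0.0
```

Request:
{"name": "drive_tool", "arguments": {
  "motion": [0.9,0,0,-0.5,0,0.9,0,0,-1,0,0.9,0,0,-1,0,0.9,0,0,-1,0,0.9,0,0,-1,0,0.9,0,0,-1,0,0.9,-1,0,0,0,0.9,-1,0,0,0]
}}

```text
t: 12.62
eef_pos: [553.7, 8.0, 192.8]
tool_rot: [3.139, 0.001, 1.965]
wrist_force: [-0.1, 0.5, -0.8]
opening: 0.897
finger_force: 0.0
```

Request:
{"name": "drive_tool", "arguments": {
  "motion": [0.9,0,0,0,0,0.9,0,0,0,0]
}}

```text
t: 12.78
eef_pos: [553.1, 7.5, 191.1]
tool_rot: [3.142, -0.0, 1.963]
wrist_force: [-0.9, 0.3, -1.2]
opening: 0.901
finger_force: 0.0
```

Run:
```python
from h import *
s=st(); c=camera('wrist'); save(c,'w7')
p=[533.07,50.73,1.966]
print(inv(p,s['eef_pos']))
nb,_,sts,ce=cv2.connectedComponentsWithStats(mask(c,'r')); print([(sts[i].tolist(), inv(p,unproj(c,ce[i],101,s)).round(1).tolist()) for i in range(1,nb) if sts[i,4]>8])
p=[533.07+4*np.cos(1.966),50.73+4*np.sin(1.966),1.966]
print(proj(c,G(p,[tab(g,62,y) for g in (1.3,1.4) for y in (-53,-29)]),s).round(1))
```

```text
{'t': 12.783, 'eef_pos': [553.12, 7.466, 191.077], 'tool_rot': [3.142, -0.0, 1.963], 'wrist_force': [-0.915, 0.312, -1.191], 'opening': 0.901, 'finger_force': 0.0}
[[-47.64882351  -1.84803249 191.07700869]]
[([354, 152, 11, 5, 26], [[14.0, -28.8, 101.0]]), ([375, 154, 15, 5, 59], [[12.4, -43.6, 101.0]]), ([431, 214, 11, 5, 14], [[-29.9, -85.2, 101.0]])]
[[412.1 -20.7]
 [369.6 -23.9]
 [411.  -28.4]
 [368.9 -31.6]]
```

View pics/w7.png

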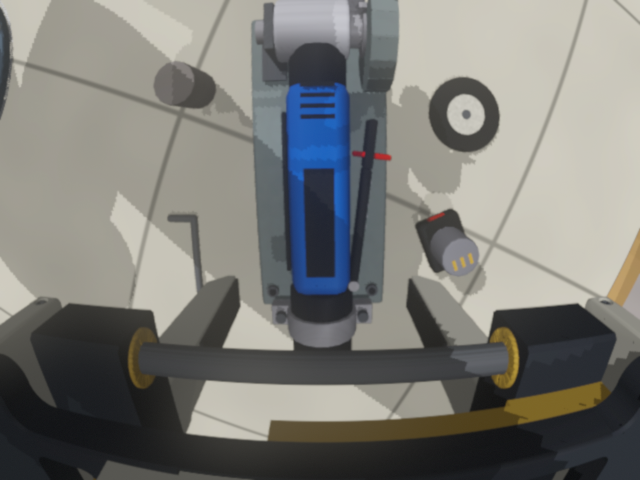

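Run:
```python
from h import *
z=np.load('w2.npz'); im=cv2.cvtColor(cv2.imread('pics/w3.png'),cv2.COLOR_BGR2RGB)
c=dict(img=im,fovy=float(z['fovy']),cx=float(z['cx']),cy=float(z['cy']),tool_from_camera=z['T']); s=dict(eef_pos=[534.26,49.29,166.69],tool_rot=[-3.139,-.001,1.964])
nb,_,sts,ce=cv2.connectedComponentsWithStats(mask(c,'y')); print([(sts[i].tolist()) for i in range(1,nb) if sts[i,4]>50])
for o in (3.5,4.5):
  p=[533.07+o*np.cos(1.966),50.73+o*np.sin(1.966),1.966]
  for g in (1.2,1.3,1.35,1.4): print(o,g,proj(c,G(p,[tab(g,r,y) for r in (62,45) for y in (-29,-53)]),s).round(0).tolist())
t=camera('top'); m=cv2.connectedComponentsWithStats(mask(t,'y')); print(m[3][1:].round(1))
for g in (1.2,1.3,1.4): print(g,proj(t,G(p,[tab(g,62),tab(g,45)])).round(1).tolist())
```

```text
[[381, 31, 47, 9, 289], [486, 330, 24, 59, 476], [368, 384, 232, 55, 4097], [337, 422, 33, 19, 212]]
3.5 1.2 [[381.0, 54.0], [430.0, 57.0], [376.0, 65.0], [422.0, 68.0]]
3.5 1.3 [[381.0, 43.0], [429.0, 46.0], [376.0, 57.0], [421.0, 60.0]]
3.5 1.35 [[380.0, 37.0], [429.0, 41.0], [376.0, 54.0], [421.0, 57.0]]
3.5 1.4 [[380.0, 32.0], [428.0, 36.0], [376.0, 50.0], [420.0, 53.0]]
4.5 1.2 [[381.0, 52.0], [430.0, 55.0], [376.0, 63.0], [422.0, 66.0]]
4.5 1.3 [[381.0, 41.0], [429.0, 44.0], [376.0, 56.0], [421.0, 58.0]]
4.5 1.35 [[380.0, 35.0], [429.0, 39.0], [376.0, 52.0], [421.0, 55.0]]
4.5 1.4 [[380.0, 30.0], [428.0, 34.0], [376.0, 48.0], [420.0, 51.0]]
[]
1.2 [[208.2, 268.8], [212.8, 268.7]]
1.3 [[204.6, 270.4], [210.2, 269.8]]
1.4 [[201.2, 271.9], [207.8, 270.9]]
```

The tab's position matches 1.40 rad (fully home), and the paddle and lock-off have sprung back.

```bash
python3 -c "
from h import *
print(env.job_done())"
```

```text
the job is handed in; nothing more can be done
None
```

The job is handed in: the guard is swung home against its stop, the lock-off was flipped, the paddle was squeezed home for about 2 s and let go, both sprang back, and the other things on the bench were not touched.

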